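# Change over the push-push bench stops

### The job

The next frame is to be butted against the square stop, so change over the push-push stops on the bench board: press the round stop, which stands up, all the way down and let go so that it stays locked low, and press the square stop, which is locked low, all the way down and let go so that it pops up. Leave the long bar-shaped stop standing up, without pushing it down at any time.

Things in the scene. Friction and masses are not known exactly. Their poses are not given: they have to be found in the camera images.
- round_stop_top (a point): Centre of the flat top of the round stop, an upright aluminium cylinder 40 mm across, pressed straight down anywhere on its top. This point moves with it: 76 mm above the bench standing up, 59 mm locked low, 52.5 mm at the hard bottom end. A press to the end (53.5 mm or lower), then lifted off, changes up to locked low or locked low to up; one that stops above 56 mm changes nothing. It starts up.
- square_stop_top (a point): Centre of the flat top of the square stop, an aluminium block 36 x 36 mm seen from above; same latch and heights as the round stop. It starts locked low. This point moves with it. Each stop's spring pushes up with about 2 N at the top and 5 N at the bottom, a few N more at first touch if met faster than 0.05 m/s; the force rises sharply past 8 N only at the hard end.
- bar_stop_top (a point): Centre of the flat top of the long bar-shaped stop, aluminium, 22 x 66 mm seen from above, its long side along the row of stops; same latch and heights as the others. It stands up and is to be left so. This point moves with it.
- board: Fixed wooden board, 160 (its x) x 380 (its y) x 45 mm high, standing on the bench; origin at the centre of its underside, z up. On it three dark steel plates (76 x 92 mm, tops 50 mm above the bench) lie in a row along its y, about 115 mm apart, in any order; one stop rises through the middle of each.

How it is judged:
By the outcome, as a careful person would: the job done as asked, in the order asked, and still so for the second after the job is handed in, with the robot touching nothing.
It also fails if it takes over 38 s, if anything falls off the work surface, if the arm or the gripper's body presses on something with over 40 N, if the wrist force passes 120 N, or if a joint passes its speed limit or range.

### The arm

A 7-joint arm with a two-finger parallel gripper is mounted at the origin on the work surface. World frame = base frame: x ahead of the robot, y to its left, z up, the work surface at z = 0. Lengths are in m, angles in rad, forces in N, time in s.
With the tool pointing down it reaches from about 0.375 to 0.925 m from the base axis. Payload 3.1 kg.
Tool frame: the origin (TCP) lies on the front face of the gripper's body, between the roots of the fingers; the fingertips stand 73 mm ahead of it and the grasp point (between the pads) lies env.grip_depth ahead of it (env.grip_depth is the distance from the TCP to the grasp point, in m); z points along the fingers, x is the direction in which the jaws open and shut, and the axes are right-handed (so a half turn about z gives the same grasp; the last joint's range is limited). The gripper opens to 85 mm and grips with 20 to 120 N. Pads are 22 mm wide; open, the fingers measure 114 mm over their backs; the gripper's body (76 mm by 85 mm) begins 54 mm behind the grasp point. The pads swing forward as they close: fully open they stand 13 mm farther back than shut.
Start: joints at [-1.276, 0.383, 0.044, 1.598, -0.018, 1.161, -0.05], TCP at [0.249, 0.601, 0.304] pointing down, gripper open.
Joint ranges: [-2.61, 2.61], [-0.41, 2.15], [-1.48, 1.57], [0, 2.5], [-1.57, 4.71], [0.05, 1.97], [-2.85, 2.85]. Speed limits (rad/s): [2.79, 2.79, 3.14, 3.14, 3.14, 3.14, 3.14].

### API

Orientations are given as a rotation vector (axis times angle).
In Python, from plant import env gives the robot as it stands. The module is installed in compiled form; this text tells all that it offers.
- The arm moves only by the tool servo_tool, never from a script. Its argument "deltas" is one flat list of numbers, 7 for each row, row after row: the shift along the tool's x, y, z in m, then the turn, a rotation vector about the tool's x, y, z in rad, then the closure, from -1 (fully open) to 1 (shut). In form: [tx, ty, tz, wx, wy, wz, gripper, tx, ty, tz, wx, wy, wz, gripper, ...]. A call has exactly 8 rows; each row is the pose to reach, as a shift and turn from the pose commanded when the call began, along the tool's axes at that moment; what a row does not reach only later rows make up. A row lasts 1/10 s, in which the tool goes at most 50 mm and 8.59 degrees, less where a joint would pass 70% of its speed; a pose out of reach is approached as far as the arm can. A call with a gripper value outside its range is refused whole. The fingers move at their own pace and stop on an object; "force" is the grip in N (left out, the last holds). Time passes only in rows, so rows that repeat a pose let the fingers close, or fill a call up. It gives the time, the measured TCP pose, the force and the opening at its end, in the units of the state.
- env.read_state(): the state, without advancing time (a new reading comes with each control period).
- env.capture(name): name is "scene" or "top" or "wrist"; returns (picture, depth): 480x640x3 uint8, red, green, blue; 480x640 float32, m along the optical axis (not along the pixel's ray), 0 where there is no reading.
- env.camera_params(name): a dict with "fx", "fy", "cx", "cy" (pixels), "world_to_cam" (4x4, takes a point from world to camera coordinates). Camera axes: x right, y down, z forward; pixel columns grow to the right and rows downward; lengths in m; the calibration is good to about 2 mm. A picture is of the moment at which its call begins: read the wrist's pose just before it. camera_params takes no time and is no camera call; for the wrist camera it gives the pose at the moment of the call.
- env.close_job(): hands the job in, once; it reports no verdict.
Trained networks look in the newest picture that a camera, given by its name, has taken for a name from the list of things; names that differ only in an ending like _2 or _b are one class to them, and where a whole thing is asked for, a point or a joint stands for the part that bears it (a point fixed in the world has none). Each returns a list of dicts, best first, with "p" (0 to 1); they miss things now and then, are a little off and sometimes report something else, mostly with a low value. They report only what shows in the picture. A call takes as long as a camera call.
- env.cut_out(camera, query): "mask" (480x640 bool, what is visible of it) and "rect" ([centre column, centre row, width, height] in pixels, round what is visible of it).
The state is a dict: "t": time; "joints": joint angles; "joint_vel": joint speeds; "tau": joint torques, N m; "position": TCP position; "orientation": TCP orientation; "ft_force": force on the tool from outside, world axes, zero at the start; "ft_torque": the same for the moment, N m; "grip_width": finger opening in m.
Only numpy, scipy, OpenCV 4.12 (cv2) and the standard library are available. Lean on these libraries where they do the work, as an engineer would, in place of code of your own. Each camera call takes 0.05 s, during which the arm holds its last target. There are 200 camera calls.

## Working session

There is one attempt and no reset: what is moved stays moved. The work goes in short steps, Python scripts to look and compute and a tool call to move; the robot and the scene stay as the last step left them, time stands still between calls to the robot, and variables do not carry over. Pictures are saved under pics/ and viewed, about 8 in all and at most 12, crops included, and the job is handed in when it is done.

Besides the shell and the picture viewer there is one more tool, called after "Request:" as name(argument=value, ...) on one line, values as JSON. servo_tool: Moves the arm, as the interface text tells. Its arguments: {"type":"object","properties":{"deltas":{"type":"array"},"force":{"type":"number"}},"required":["deltas"]}

```bash
mkdir -p pics
cat > h.py <<'E'
import numpy as np, cv2
from plant import env
from scipy.spatial.transform import Rotation as R
def pts(cam,depth,prm=None):
    p=prm or env.camera_params(cam); v,u=np.mgrid[:480,:640]
    c=np.stack([(u-p['cx'])/p['fx']*depth,(v-p['cy'])/p['fy']*depth,depth],-1)
    M=np.linalg.inv(p['world_to_cam']); return c@M[:3,:3].T+M[:3,3]
E
python3 - <<'E'
from h import *
s=env.read_state(); print(s['t'],s['position'],s['orientation'],s['ft_force'],s['grip_width'],env.grip_depth)
for cam in ["top","scene"]:
    im,d=env.capture(cam); cv2.imwrite(f'pics/{cam}1.png',im[...,::-1]); P=pts(cam,d)
    for q in ["round_stop_top","square_stop_top","bar_stop_top"]:
        for r in env.cut_out(cam,q)[:2]:
            m=r['mask']&(d>0); X=P[m]
            if len(X)<5: continue
            z=np.percentile(X[:,2],95); T=X[abs(X[:,2]-z)<.005]
            print(cam,q,round(r['p'],2),np.round(r['rect']),len(X),'ztop',z.round(4),'mean',T.mean(0).round(4),'mid',((T.min(0)+T.max(0))/2).round(4), cv2.minAreaRect((T[:,:2]*1000).astype(np.float32)))
E
```

```text
0.0 [0.24850526 0.59980318 0.30247655] [ 2.6108478   1.74449793 -0.00329856] [-0.07955742  0.54766627  0.90670964] 0.08548278254941086 0.0539
top round_stop_top 0.83 [285. 282.  26.  28.] 501 ztop 0.078 mean [0.5028 0.1048 0.0762] mid [0.5032 0.1051 0.0763] ((502.68939208984375, 104.38764953613281), (37.542232513427734, 36.74888610839844), 51.800315856933594)
top square_stop_top 0.65 [360. 290.  24.  25.] 504 ztop 0.0609 mean [ 0.5086 -0.0152  0.059 ] mid [ 0.5088 -0.0152  0.0593] ((508.600341796875, -15.121633529663086), (35.891143798828125, 35.85064697265625), 84.68455505371094)
top bar_stop_top 0.74 [221. 253.  44.  22.] 617 ztop 0.0779 mean [0.5363 0.219  0.076 ] mid [0.5359 0.2195 0.0764] ((536.7843627929688, 219.5725860595703), (65.26412200927734, 22.065258026123047), 84.0018310546875)
scene round_stop_top 0.8 [343. 218.  28.  29.] 820 ztop 0.0757 mean [0.5065 0.1045 0.0745] mid [0.5055 0.1054 0.0739] ((505.23974609375, 104.73143005371094), (38.978477478027344, 39.18970489501953), 64.83009338378906)
scene square_stop_top 0.59 [267. 248.  35.  28.] 561 ztop 0.0593 mean [ 0.5123 -0.0158  0.0577] mid [ 0.5109 -0.0156  0.0572] ((510.3631896972656, -14.879035949707031), (36.42611312866211, 36.85017776489258), 83.32181549072266)
scene bar_stop_top 0.74 [428. 208.  49.  25.] 1073 ztop 0.0757 mean [0.5398 0.2188 0.0743] mid [0.5382 0.2199 0.0738] ((538.1581420898438, 220.07565307617188), (66.56160736083984, 23.518823623657227), 83.9665298461914)
```

View pics/top1.png

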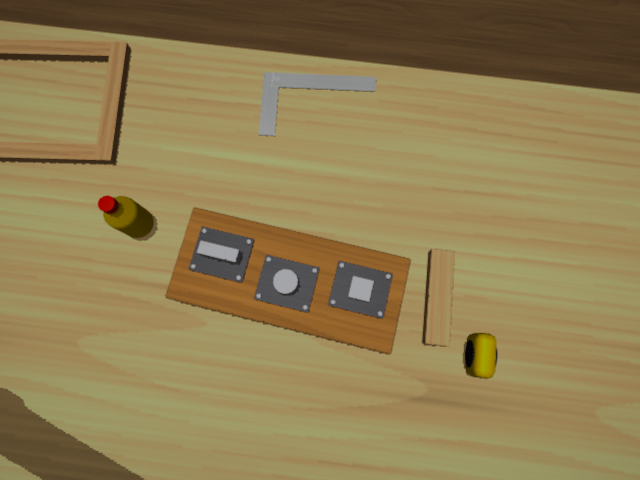

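```bash
cat > d.py <<'E'
from h import *
import sys
def delta(x,y,z,yaw=None):
    s=env.read_state(); r=R.from_rotvec(s['orientation'])
    print('t',s['t'],'pos',s['position'].round(4),'F',s['ft_force'].round(2),'w',round(s['grip_width'],4))
    print('shift',(r.inv().apply(np.array([x,y,z])-s['position'])).round(4)); M=r.as_matrix(); print(M.round(3))
    tgt=R.from_matrix(np.c_[[M[0,0],M[1,0],0]/np.hypot(M[0,0],M[1,0]),[M[1,0],-M[0,0],0]/np.hypot(M[0,0],M[1,0]),[0,0,-1]])
    print('level turn',(r.inv()*tgt).as_rotvec().round(4))
if __name__=='__main__': delta(*map(float,sys.argv[1:]))
E
python3 d.py .504 .1047 .18
```

```text
t 0.4 pos [0.2487 0.6004 0.3036] F [ 0.66  0.14 -0.15] w 0.0854
shift [-0.3602  0.4255  0.1238]
[[ 0.383  0.924 -0.   ]
 [ 0.924 -0.383 -0.   ]
 [-0.     0.    -1.   ]]
level turn [0.     0.0004 0.    ]
```

Request:
servo_tool(deltas=[-0.03,0.035,0,0,0,0,1,-0.06,0.07,0,0,0,0,1,-0.09,0.106,0,0,0,0,1,-0.12,0.142,0,0,0,0,1,-0.15,0.177,0,0,0,0,1,-0.18,0.213,0,0,0,0,1,-0.21,0.248,0,0,0,0,1,-0.24,0.284,0,0,0,0,1], force=40)

```text
t: 1.2
position: [0.4199, 0.2684, 0.3043]
orientation: [-2.612, -1.745, -0.002]
ft_force: [0.7, 0.3, -0.5]
grip_width: -0.0001
```

Request:
servo_tool(deltas=[-0.03,0.035,0.015,0,0,0,1,-0.06,0.07,0.03,0,0,0,1,-0.09,0.106,0.05,0,0,0,1,-0.11,0.13,0.07,0,0,0,1,-0.12,0.1415,0.08,0,0,0,1,-0.12,0.1415,0.09,0,0,0,1,-0.12,0.1415,0.09,0,0,0,1,-0.12,0.1415,0.09,0,0,0,1])

```text
t: 2.0
position: [0.5037, 0.107, 0.214]
orientation: [-2.609, -1.748, -0.0]
ft_force: [-0.2, 0.1, -0.1]
grip_width: -0.0
```

Run:
```python
from h import *
from d import delta
prm=env.camera_params("wrist"); im,d=env.capture("wrist"); cv2.imwrite('pics/w1.png',im[...,::-1]); P=pts("wrist",d,prm)
for q in ["round_stop_top","square_stop_top","bar_stop_top"]:
    for r in env.cut_out("wrist",q)[:2]:
        X=P[r['mask']&(d>0)]
        if len(X)<5: continue
        z=np.percentile(X[:,2],95); T=X[abs(X[:,2]-z)<.004]
        print(q,round(r['p'],2),np.round(r['rect']),z.round(4),((T.min(0)+T.max(0))/2).round(4),cv2.minAreaRect((T[:,:2]*1000).astype(np.float32)))
delta(.504,.1047,.155)
```

```text
round_stop_top 0.83 [321. 257.  69.  72.] 0.0767 [0.5037 0.1082 0.0753] ((502.30743408203125, 108.7336196899414), (39.473350524902344, 36.245567321777344), 67.13299560546875)
square_stop_top 0.96 [158. 329.  70.  62.] 0.0595 [ 0.5094 -0.012   0.0581] ((509.485595703125, -12.182992935180664), (36.912803649902344, 36.052833557128906), 83.96635437011719)
bar_stop_top 0.88 [522. 239. 131.  70.] 0.0765 [0.5377 0.2226 0.0753] ((537.6775512695312, 222.59068298339844), (66.33287048339844, 22.28059196472168), 83.36560821533203)
t 2.2 pos [0.5042 0.1066 0.2146] F [0.04 0.32 0.52] w 0.0003
shift [-0.0019  0.0004  0.0596]
[[ 0.38   0.925  0.001]
 [ 0.925 -0.38   0.001]
 [ 0.001  0.001 -1.   ]]
level turn [ 0.0008 -0.0015 -0.    ]
```

View pics/w1.png

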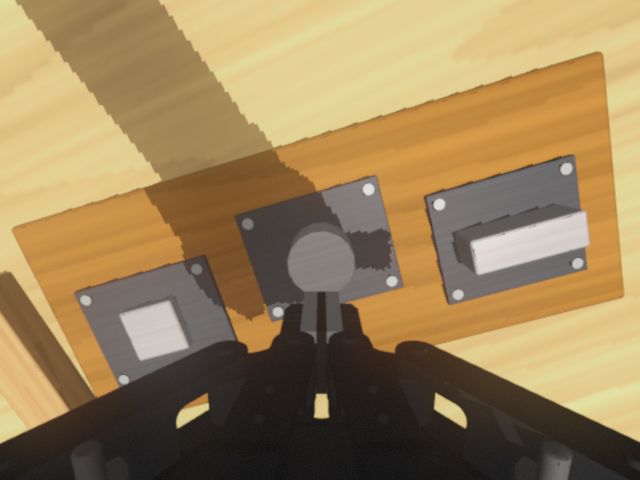

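Request:
servo_tool(deltas=[0,0,0.02,0,0,0,1,0,0,0.04,0,0,0,1,0,0,0.055,0,0,0,1,0,0,0.06,0,0,0,1,0,0,0.064,0,0,0,1,0,0,0.068,0,0,0,1,0,0,0.072,0,0,0,1,0,0,0.076,0,0,0,1])

```text
t: 3.0
position: [0.5045, 0.1055, 0.1385]
orientation: [-2.612, -1.745, -0.002]
ft_force: [-1.1, -0.1, 4.4]
grip_width: -0.0001
```

Request:
servo_tool(deltas=[0,0,0.003,0,0,0,1,0,0,0.006,0,0,0,1,0,0,0.008,0,0,0,1,0,0,0.01,0,0,0,1,0,0,0.011,0,0,0,1,0,0,0.012,0,0,0,1,0,0,0.012,0,0,0,1,0,0,0.012,0,0,0,1])

```text
t: 3.8
position: [0.5045, 0.1054, 0.1261]
orientation: [2.612, 1.745, 0.002]
ft_force: [0.3, 1.6, 5.1]
grip_width: -0.0003
```

Near the bottom; press on until the force rises clearly.

Request:
servo_tool(deltas=[0,0,0.0005,0,0,0,1,0,0,0.001,0,0,0,1,0,0,0.0015,0,0,0,1,0,0,0.002,0,0,0,1,0,0,0.002,0,0,0,1,0,0,0.002,0,0,0,1,0,0,0.002,0,0,0,1,0,0,0.002,0,0,0,1])

```text
t: 4.6
position: [0.5046, 0.1054, 0.1252]
orientation: [-2.612, -1.745, -0.002]
ft_force: [-1.6, 1.9, 12.7]
grip_width: 0.0002
```

Request:
servo_tool(deltas=[0,0,-0.004,0,0,0,1,0,0,-0.01,0,0,0,1,0,0,-0.018,0,0,0,1,0,0,-0.03,0,0,0,1,0,0,-0.05,0,0,0,1,0,0,-0.07,0,0,0,1,0,0,-0.09,0,0,0,1,0,0,-0.09,0,0,0,1])

```text
t: 5.4
position: [0.5059, 0.1048, 0.2169]
orientation: [2.612, 1.743, 0.009]
ft_force: [1.2, 0.2, 0.3]
grip_width: 0.0002
```

```bash
cat > look.py <<'E'
from h import *
from d import delta
import sys
prm=env.camera_params("wrist"); im,d=env.capture("wrist"); cv2.imwrite(f'pics/{sys.argv[1]}.png',im[...,::-1]); P=pts("wrist",d,prm)
for q in ["round_stop_top","square_stop_top","bar_stop_top"]:
    for r in env.cut_out("wrist",q)[:1]:
        X=P[r['mask']&(d>0)]
        z=np.percentile(X[:,2],95); T=X[abs(X[:,2]-z)<.004]
        print(q,round(r['p'],2),z.round(4),((T.min(0)+T.max(0))/2).round(4))
delta(*map(float,sys.argv[2:]))
E
python3 look.py w2 .5093 -.0140 .214
```

```text
round_stop_top 0.78 0.0597 [0.5039 0.1081 0.0582]
square_stop_top 0.58 0.0596 [ 0.5098 -0.012   0.0582]
bar_stop_top 0.85 0.0765 [0.5375 0.2225 0.0751]
t 5.6 pos [0.5032 0.1046 0.2129] F [-0.11  0.39  0.29] w 0.0
shift [-0.1073  0.0511 -0.001 ]
[[ 0.383  0.924 -0.002]
 [ 0.924 -0.383 -0.001]
 [-0.002 -0.002 -1.   ]]
level turn [-0.0016  0.0017 -0.    ]
```

Round is locked low (0.059). Now over to the square.

Request:
servo_tool(deltas=[-0.025,0.012,0,0,0,0,1,-0.06,0.028,0,0,0,0,1,-0.09,0.043,0,0,0,0,1,-0.107,0.051,0,0,0,0,1,-0.107,0.051,0,0,0,0,1,-0.107,0.051,0.02,0,0,0,1,-0.107,0.051,0.04,0,0,0,1,-0.107,0.051,0.06,0,0,0,1])

```text
t: 6.4
position: [0.5098, -0.0117, 0.1524]
orientation: [-2.609, -1.747, 0.001]
ft_force: [-0.0, 0.3, -0.0]
grip_width: -0.0004
```

```bash
python3 d.py .5093 -.0140 .1255
```

```text
t 6.4 pos [ 0.5098 -0.0117  0.1524] F [-0.05  0.3  -0.03] w -0.0004
shift [-0.0023  0.0005  0.0269]
[[ 0.381  0.925 -0.001]
 [ 0.925 -0.381  0.001]
 [ 0.    -0.002 -1.   ]]
level turn [-0.0015 -0.      0.    ]
```

Request:
servo_tool(deltas=[0,0,0.004,0,0,0,1,0,0,0.008,0,0,0,1,0,0,0.012,0,0,0,1,0,0,0.016,0,0,0,1,0,0,0.019,0,0,0,1,0,0,0.022,0,0,0,1,0,0,0.025,0,0,0,1,0,0,0.027,0,0,0,1])

```text
t: 7.2
position: [0.5106, -0.0133, 0.1273]
orientation: [-2.612, -1.745, -0.001]
ft_force: [-0.9, -0.2, 5.0]
grip_width: -0.0001
```

Request:
servo_tool(deltas=[0,0,0.001,0,0,0,1,0,0,0.0015,0,0,0,1,0,0,0.002,0,0,0,1,0,0,0.0025,0,0,0,1,0,0,0.003,0,0,0,1,0,0,0.003,0,0,0,1,0,0,0.003,0,0,0,1,0,0,0.003,0,0,0,1])

```text
t: 8.0
position: [0.5107, -0.0133, 0.1252]
orientation: [-2.612, -1.745, -0.001]
ft_force: [-2.6, -0.2, 12.2]
grip_width: 0.0001
```

Request:
servo_tool(deltas=[0,0,-0.004,0,0,0,1,0,0,-0.01,0,0,0,1,0,0,-0.018,0,0,0,1,0,0,-0.03,0,0,0,1,0,0,-0.05,0,0,0,1,0,0,-0.08,0,0,0,1,0,0,-0.12,0,0,0,1,0,0,-0.12,0,0,0,1])

```text
t: 8.8
position: [0.5135, -0.0137, 0.2494]
orientation: [2.609, 1.742, 0.015]
ft_force: [1.4, -0.0, 0.7]
grip_width: 0.0001
```

```bash
python3 look.py w3 .5 0 .2
python3 - <<'E'
from h import *
im,d=env.capture("scene"); P=pts("scene",d)
cv2.imwrite('pics/s2.png',im[...,::-1])
for q in ["round_stop_top","square_stop_top","bar_stop_top"]:
    for r in env.cut_out("scene",q)[:1]: print(q,r['p'],np.percentile(P[r['mask']&(d>0)][:,2],95).round(4))
E
```

```text
round_stop_top 0.97 0.0597 [0.5042 0.1078 0.0583]
square_stop_top 0.67 0.0767 [ 0.5097 -0.0126  0.0754]
bar_stop_top 0.82 0.0758 [0.5348 0.1933 0.0748]
t 9.0 pos [ 0.5092 -0.0133  0.243 ] F [-0.36 -0.66 -0.61] w 0.0
shift [ 0.0088 -0.0135  0.043 ]
[[ 0.383  0.924 -0.002]
 [ 0.924 -0.383 -0.   ]
 [-0.001 -0.002 -1.   ]]
level turn [-0.0021  0.001  -0.    ]
round_stop_top 0.67 0.059
square_stop_top 0.57 0.0759
bar_stop_top 0.79 0.0758
```

View pics/s2.png

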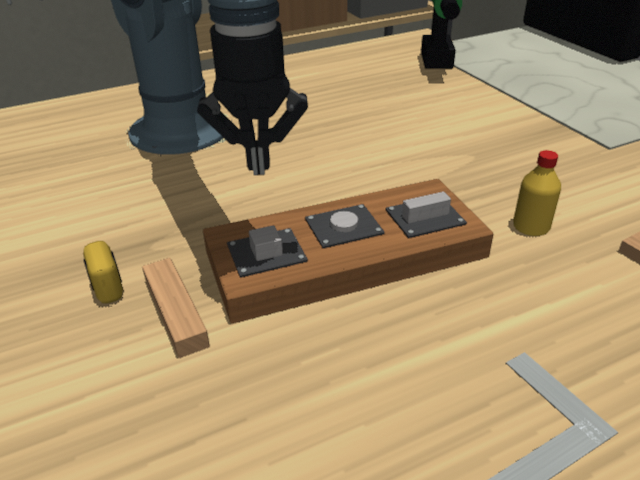

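The scene shows the square stop up at (265,243), the round one low at (344,220) and the bar up at (427,207). The gripper is clear above them.

```bash
python3 -c "
from plant import env
print(env.close_job())"
```

```text
the job is handed in; nothing more can be done
None
```

The stops are changed over, and I handed the job in at about 9 s of the 38 s allowed. I pressed the round stop first, then the square one, using closed fingers. Each press went to the hard end, at about 12–13 N, and I then lifted clear.

| Stop | Top height, wrist camera | Top height, scene camera | State |
|---|---|---|---|
| Round | 59.7 mm | 59.0 mm | locked low |
| Square | 76.7 mm | 75.9 mm | up |
| Bar | 75.8 mm | 75.8 mm | up, never touched |

The gripper was clear of everything when I handed in, about 100 mm above the stops. No check failed. In the last wrist picture the bar's centre read about 30 mm along the row from before. I took this to be the bar partly out of view, and its height and the scene picture agree that it is standing up.

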